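# Brace the square jar and twist its cap off

### The arm

A 7-joint arm with a two-finger parallel gripper is mounted at the origin on a cart in front of the work surface, level with it; the furniture and walls round the work are solid. World frame = base frame: x ahead of the robot, y to its left, z up, the work surface at z = 0. Lengths are in mm, angles in rad, forces in N, time in s.
With the tool pointing down it reaches from about 400 to 875 mm from the base axis. Payload 4.4 kg.
Tool frame: the origin (TCP) lies midway between the tips of the shut fingers; the grasp point (between the pads) lies ctrl.grip_depth behind it (ctrl.grip_depth is the distance from the TCP to the grasp point, in mm); z points along the fingers, y is the line along which they close (so a half turn about z gives the same grasp; the last joint's range is limited). The gripper opens to 85 mm and grips with 20 to 120 N. Pads are 22 mm wide; open, the fingers measure 114 mm over their backs; the gripper's body (76 mm by 85 mm) begins 54 mm behind the grasp point. The pads swing forward as they close: fully open they stand 13 mm farther back than shut.
Start: joints at [1.197, 0.628, 0.038, 1.517, -0.027, 0.996, -0.02], TCP at [196.954, -619.457, 231.313] pointing down, gripper open.
Joint ranges: [-3.06, 3.06], [-0.37, 2.12], [-1.25, 1.32], [0.18, 2.47], [-1.1, 4.24], [0.23, 1.98], [-2.94, 2.94]. Speed limits (rad/s): [2.57, 2.57, 3.14, 3.14, 3.14, 3.14, 3.14].

### API

Orientations are given as [roll, pitch, yaw] about the fixed x, y, z axes, in that order (R = Rz(yaw) Ry(pitch) Rx(roll)).
In Python, from cell import ctrl gives the robot as it stands.
- The arm moves only by the tool carry_out, never from a script. Its argument "deltas" is one flat list of numbers, 7 for each row, row after row: the turn, a rotation vector about the tool's x, y, z in degrees, then the shift along the tool's x, y, z in m, then the closure, from -1 (fully open) to 1 (shut). In form: [wx, wy, wz, dx, dy, dz, claw, wx, wy, wz, dx, dy, dz, claw, ...]. A call has 1 to 12 rows; each row shifts and turns the commanded pose from where the row before left it, along the tool's axes as they then stand; what a row does not reach is not made up. A row lasts 1/8 s, in which the tool goes at most 62.5 mm and 10.7 degrees, less where a joint would pass 70% of its speed; a pose out of reach is approached as far as the arm can. A call with a gripper value outside its range is refused whole. The fingers move at their own pace and stop on an object; the grip force is fixed at half the most. Time passes only in rows, so rows that do not move let the fingers close. It gives the time, the measured TCP pose, the force, the opening and the grip force at its end, in the units of the state.
- ctrl.read_state(): the state, without advancing time (a new reading comes with each control period).
- ctrl.get_image(name): name is "side" or "top"; returns the picture (480x640x3 uint8, red, green, blue); there is no depth.
- ctrl.calibration(name): a dict with "mtx" (3x3 intrinsics, pixels), "R" (3x3) and "t" (3): a world point X has camera coordinates R X + t. Camera axes: x right, y down, z forward; pixel columns grow to the right and rows downward; lengths in mm; the calibration is good to about 2 mm. A picture is of the moment at which its call begins. calibration takes no time and is no camera call.
- ctrl.finish_job(): hands the job in; it is judged then, once.
The state is a dict: "clock": time; "qpos": joint angles; "qd": joint speeds; "tau": joint torques, N m; "eef_pos": TCP position; "tool_rot": TCP orientation; "force": force on the tool from outside, world axes, zero at the start; "torque": the same for the moment, N m; "width": finger opening in mm; "gripper_force": force on a finger pad.
Only numpy, scipy, OpenCV 4.12 (cv2) and the standard library are available. Lean on these libraries where they do the work, as an engineer would, in place of code of your own. Each camera call takes 0.05 s, during which the arm holds its last target. There are 200 camera calls.

### The job

Open the tight jar that stands in the round pocket of the plywood opening board: first hang the forked brace on the board, its tail eye over the upright pin and its fork astride the jar, lying flat, and let go of it, so that the jar cannot turn. Then unscrew the cap counter-clockwise until its threads let go, without lifting the jar or letting it spin, and raise the cap straight up just clear of it. Finish still holding the cap level and still over the jar, about a finger's breadth above its mouth, the brace in place and the things beside the board undisturbed.

Things in the scene. Friction and masses are not known exactly. Their poses are not given: they have to be found in the camera images.
- jar_board: Plywood opening board fixed to the bench, 280 x 124 x 22 mm. Origin: centre of its underside, on the bench; x runs along its length, from the pin (at x = -85 mm) to the centre of the jar pocket (x = +85 mm); z up. When hung, the brace lies flat on the board's top with the two x axes alike and its origin over the board's long midline at x = -15 mm.
- pin_foot (a point): Axis of the board's upright steel pin at the level of the board's top (22 mm above the bench). The pin is 12 mm thick and its rounded tip stands 45 mm above this point.
- pocket (a point): Centre of the floor of the round jar pocket, 10 mm above the bench. The pocket is 82 mm across and 12 mm deep; the jar stands in it.
- jar_brace: Loose flat dark steel brace, 8 mm thick, 0.28 kg, lying on the bench. Origin: underside, below the middle of its grip, within 15 mm of the centre of mass; x along its length towards the fork, z up. Grip: upright wooden block on the plate, 70 mm along x, 20 mm across y, top 34 mm above the underside; the plate under it is 30 mm wide, so fingertips stay more than 8 mm above the underside.
- brace_eye (a point): Centre of the eye in the brace's tail, at the underside, 70 mm behind the brace's origin (x = -70 mm): a round through hole of 18 mm in a tail plate 46 x 44 mm.
- brace_fork (a point): Point of the brace, at the underside (x = +100 mm), that comes over the jar's axis. Around it the slot between the two prongs is 67 mm wide, open at the tips; it runs from x = 62 mm to the tips at x = 140 mm. Over the prongs the brace is 97 mm wide.
- glass_jar: Loose square glass jar, 0.37 kg, 60 x 60 mm, corners rounded to 8 mm, body 54 mm high, round neck above it. Origin: centre of its underside; x and y square to its flats, within 0.1 rad of the board's x and y at the start; z up. Unbraced it spins with the cap; in the fork it turns up to about 0.2 rad counter-clockwise before its flats bear on the prongs.
- jar_rim (a point): Centre of the rim of the jar's neck (40 mm across), 79 mm above the jar's underside. A black rubber sealing ring on the rim presses the closed cap up with about 10 N; open, it rises to 6.5 mm above this point.
- screw_cap: Black ribbed screw cap, 56 mm across, 18 mm high, closed on the jar. Origin: centre of its underside, 67.5 mm above the jar's when closed (cap top 95.5 mm above the bench); z up. Twist-off lugs: turned counter-clockwise from above it is free after about 1.1 rad, relative to the jar, and meets an end stop at about 1.4; 1.2 to 1.3 is right. About 0.4 N m; may turn at constant height.
- frit_jar_a: Bystander behind the board: small round screw-top jar with pink filling and black lid, 37 mm across, 48 mm high. Origin: centre of its underside.
- frit_jar_b: Bystander behind the board: small round screw-top jar with blue filling and white lid, 37 mm across, 48 mm high. Origin: centre of its underside.
- tape_roll: Bystander behind the board: roll of masking tape lying flat, 98 mm across, 25 mm high. Origin: centre of its underside.
There are look-alikes about, which are no part of the job. What is shaped like the screw_cap but purple or turquoise is not meant.

How it is judged (in metres and radians):
On the way, in this order (a step that is already met when the one before it is completed fails the run):
1. the brace lies flat on the board, its eye over the pin and its fork astride the jar, let go (horizontal distance between brace_eye and pin_foot below 0.006 m and z of brace_eye in the frame of pin_foot below 0.006 m and angle between the x axis of jar_brace and the x axis of jar_board, either way round below 0.12 rad and angle between jar_brace's own z axis and vertical below 0.06 rad and x of jar_brace in the frame of jar_board between -0.035 and 0.005 m and contact force between each of the arm, the fingers and jar_brace below 0.1 N and angle between the x axis of screw_cap and the x axis of glass_jar, either way round below 0.3 rad), for 0.2 s.
2. the cap, still down on the jar, has been turned until its threads are free (angle between the x axis of screw_cap and the x axis of glass_jar, either way round above 0.9 rad and z of screw_cap in the frame of glass_jar below 0.075 m), for 0.02 s.
At the end, for the whole second after the job is handed in: The gripper holds the cap, still, level (0.15 rad) and touching neither jar nor brace, its underside 8 to 45 mm above the jar's rim, its centre within 12 mm of the jar's axis; jar upright in its pocket, brace flat on the board, eye over the pin (contact force between the fingers and screw_cap above 2 N and contact force between screw_cap and glass_jar below 0.05 N and contact force between screw_cap and jar_brace below 0.05 N and z of screw_cap in the frame of jar_rim between 0.008 and 0.045 m and horizontal distance between screw_cap and jar_rim below 0.012 m and angle between screw_cap's own z axis and vertical below 0.15 rad and linear speed of screw_cap below 0.02 m/s and angle between each of glass_jar, jar_brace's own z axis and vertical below 0.06 rad and z of glass_jar in the frame of jar_board below 0.014 m and horizontal distance between brace_eye and pin_foot below 0.006 m and z of brace_eye in the frame of pin_foot below 0.006 m and angle between the x axis of jar_brace and the x axis of jar_board, either way round below 0.12 rad and x of jar_brace in the frame of jar_board between -0.035 and 0.005 m); the arm keeps its last pose, push and grip.
It fails at once if the jar spun with the cap (more than 0.4 rad off the board's axes) (angle between the x axis of glass_jar and the x axis of jar_board, either way round above 0.4 rad).
It fails at once if the jar was lifted or tipped (z of glass_jar in the frame of jar_board above 0.018 m or angle between glass_jar's own z axis and vertical above 0.2 rad).
It fails at once if a thing beside the board was pushed (distance of any of frit_jar_a, frit_jar_b, tape_roll from where it was at the start of the episode above 0.03 m).
It also fails if it takes over 61 s, if anything falls off the work surface, if the arm or the gripper's body presses on something with over 40 N, if the wrist force passes 120 N, or if a joint passes its speed limit or range.

## Working session

There is one attempt and no reset: what is moved stays moved. The work goes in short steps, Python scripts to look and compute and a tool call to move; the robot and the scene stay as the last step left them, time stands still between calls to the robot, and variables do not carry over. Pictures are saved under pics/ and viewed, at most 10 in all, crops included, and the job is handed in when it is done.

Besides the shell and the picture viewer there is one more tool, called in YAML: its name, and indented under it one key for each argument. carry_out: Moves the arm, as the interface text tells. Its arguments: {"type":"object","properties":{"deltas":{"type":"array"}},"required":["deltas"]}

```bash
mkdir -p pics; ls
python3 - <<'E'
from cell import ctrl
import cv2
for n in("side","top"):
    im=ctrl.get_image(n); cv2.imwrite(f"pics/{n}0.png",im[:,:,::-1])
    c=ctrl.calibration(n); print(n,c)
s=ctrl.read_state(); print(s, ctrl.grip_depth)
E
```

```text
pics
side {'mtx': array([[554.70119371,   0.        , 322.92623854],
       [  0.        , 554.70119371, 237.19862131],
       [  0.        ,   0.        ,   1.        ]]), 'R': array([[ 0.96832607, -0.24953495,  0.00877083],
       [-0.08540682, -0.36402233, -0.92746613],
       [ 0.234628  ,  0.89734054, -0.3738043 ]]), 't': array([-577.03874141,  114.8584714 ,  971.66805461])}
top {'mtx': array([[609.89306205,   0.        , 320.32015616],
       [  0.        , 609.89306205, 239.71839448],
       [  0.        ,   0.        ,   1.        ]]), 'R': array([[ 0.02803754, -0.99943971, -0.01828025],
       [-0.9878177 , -0.02490189, -0.1536102 ],
       [ 0.15306892,  0.02236441, -0.98796242]]), 't': array([  -4.01954235,  606.45176752, 1114.29868372])}
{'clock': 0.1, 'qpos': array([ 1.19716992,  0.62924145,  0.03846227,  1.5182527 , -0.02700381,
        0.99626268, -0.01999246]), 'qd': array([ 0.00101484, -0.00290281, -0.0003722 , -0.00320072,  0.0009675 ,
       -0.00187615, -0.00044133]), 'tau': array([ 2.36043408e-03, -5.64540017e+01,  1.23033531e+00, -1.93975550e+01,
        1.12803260e-02,  5.38314504e-03,  3.35891229e-05]), 'eef_pos': array([ 196.8004682 , -618.92756996,  230.49413213]), 'tool_rot': array([-3.13994703e+00,  2.22789228e-05,  3.07818067e-01]), 'force': array([0.62651584, 0.18447065, 0.64612116]), 'torque': array([ 0.01087509, -0.00247501, -0.0198038 ]), 'gripper_force': 0.0, 'width': 85.46697565916064} 18.700000000000003
```

View pics/top0.png

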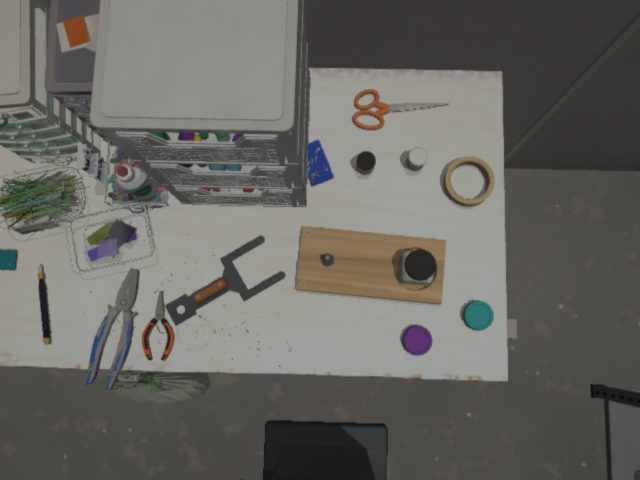

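View pics/side0.png

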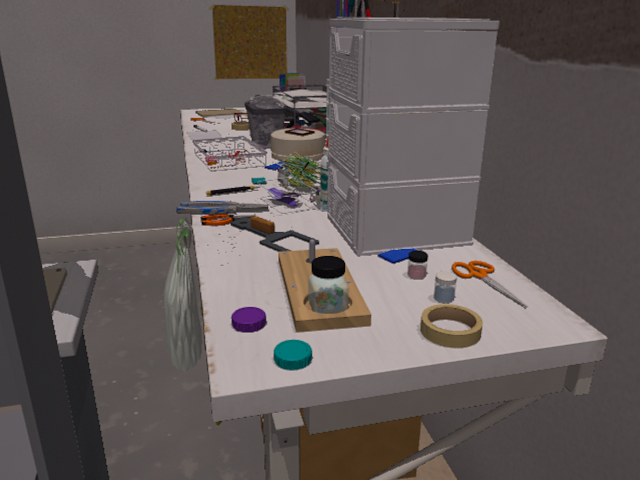

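The top view shows the board with corners near (302,227), (446,240), (441,303) and (296,289). The pin tip is at (327,259) and the black cap at (420,264). The brace has its grip at (210,290), eye at (181,310) and prong tips at (263,239) and (283,274). In the side view the jar cap is at (328,268).

```bash
cat > h.py <<'E'
import numpy as np, cv2
from cell import ctrl
def ray(n,px,z):
    c=ctrl.calibration(n); px=np.atleast_2d(np.array(px,float))
    d=np.c_[px,np.ones(len(px))]@np.linalg.inv(c["mtx"]).T@c["R"]
    o=-c["R"].T@c["t"]; return (o+d*((z-o[2])/d[:,2])[:,None])[:,:2]
def proj(n,X):
    c=ctrl.calibration(n); v=np.atleast_2d(X)@c["R"].T+c["t"]; v=v@c["mtx"].T; return v[:,:2]/v[:,2:]
def big(m,box):
    x0,y0,x1,y1=box; k=np.zeros(m.shape,np.uint8); k[y0:y1,x0:x1]=m[y0:y1,x0:x1]*255
    return max(cv2.findContours(k,cv2.RETR_EXTERNAL,cv2.CHAIN_APPROX_NONE)[0],key=cv2.contourArea).reshape(-1,2)
E
python3 - <<'E'
from h import *
im=cv2.imread("pics/top0.png"); hsv=cv2.cvtColor(im,cv2.COLOR_BGR2HSV); H,S,V=cv2.split(hsv)
wood=(S>80)&(H<25)&(V>80)
b=big(wood,(285,215,460,315)); p=cv2.boxPoints(cv2.minAreaRect(ray("top",b,22).astype(np.float32)))
r=cv2.minAreaRect(ray("top",b,22).astype(np.float32)); print("board",r); print(p)
g=big((S>110)&(H<20),(185,270,235,305)); print("grip z34",cv2.minAreaRect(ray("top",g,34).astype(np.float32)))
dark=(V<90)
d=big(dark|((S>110)&(H<20)),(162,228,290,330)); print("brace z8",cv2.minAreaRect(ray("top",d,8).astype(np.float32)),cv2.boxPoints(cv2.minAreaRect(ray("top",d,8).astype(np.float32))))
c=big(V<45,(400,245,440,285)); print("cap",cv2.minEnclosingCircle(ray("top",c,95.5).astype(np.float32)),ray("top",[c.mean(0)],95.5),cv2.boundingRect(c.reshape(-1,1,2)))
n=big(V<100,(315,248,340,272)); print("pin",n.mean(0),cv2.boundingRect(n.reshape(-1,1,2)),ray("top",[n.mean(0)],67))
print("eye",ray("top",[[181,310]],4),"tips",ray("top",[[263,239],[283,274]],8))
cr=cv2.resize(im[220:335,160:310],None,fx=5,fy=5,interpolation=cv2.INTER_CUBIC); 
cr2=cv2.resize(im[220:335,300:450],None,fx=5,fy=5,interpolation=cv2.INTER_CUBIC)
cv2.imwrite("pics/c1.png",cr);cv2.imwrite("pics/c2.png",cr2)
# brace contour on plane
for q in (ray("top",d,8)[::12]).round(0): print(q,end=" ")
E
```

```text
board ((564.5402221679688, -85.7398681640625), (278.1146240234375, 122.89534759521484), 85.68162536621094)
[[ 492.7962   -219.77548 ]
 [ 615.34265  -229.02933 ]
 [ 636.28424    48.295746]
 [ 513.7378     57.54959 ]]
grip z34 ((505.16156005859375, 221.28115844726562), (18.667091369628906, 67.67510223388672), 31.94489097595215)
brace z8 ((517.976318359375, 202.39744567871094), (95.6949462890625, 231.86123657226562), 31.95465087890625) [[416.0233   275.4376  ]
 [538.73535   78.710945]
 [619.9293   129.3573  ]
 [497.2173   326.08395 ]]
cap ((557.5882568359375, -170.05776977539062), 27.672311782836914) [[ 557.3515437  -169.39729883]] (405, 250, 31, 30)
pin [326.525 258.925] (320, 253, 14, 14) [[567.3526337   -0.88403022]]
eye [[467.62310983 280.60072857]] tips [[610.94285555 126.07157622]
 [542.77823324  84.00008453]]
[617. 132.] [602. 155.] [588. 178.] [573. 201.] [554. 198.] [532. 209.] [515. 232.] [503. 254.] [497. 278.] [482. 300.] [463. 305.] [440. 290.] [452. 267.] [470. 252.] [484. 230.] [499. 207.] [509. 184.] [498. 164.] [500. 143.] [514. 120.] [529.  97.] [547.  86.] [534. 109.] [520. 132.] [514. 155.] [537. 170.] [560. 185.] [578. 170.] [592. 147.] [609. 126.]
```

View pics/c1.png

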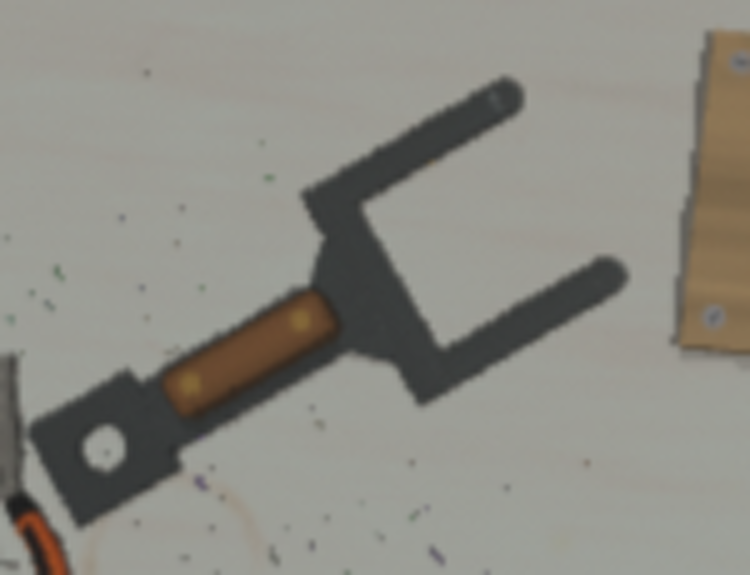

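View pics/c2.png

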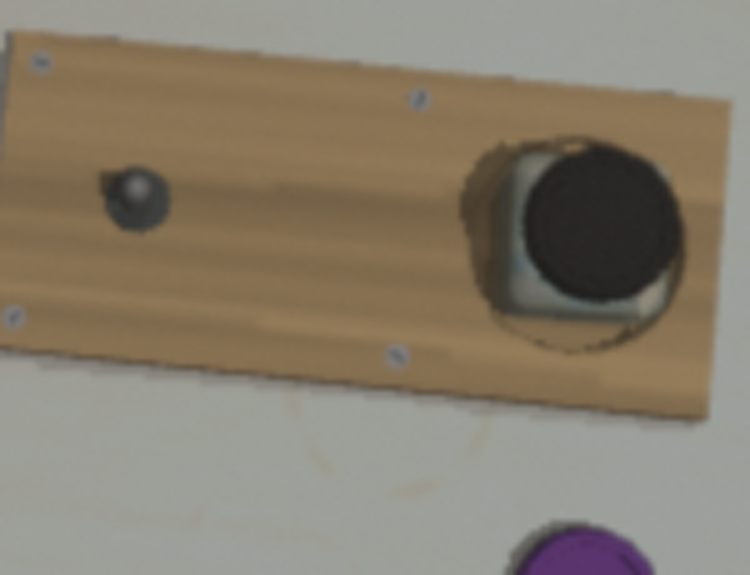

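The crops confirm the brace layout, with the eye near (181,309.5). They also show the pin tip at about (327,257.5) and the jar in the pocket under the cap at (420,264). From these:
- **Brace:** origin ≈ (505.3, 222), x direction −58.0°.
- **Board:** x direction −94.3°.
- **Pin:** ≈ (571, −1).
- **Cap:** ≈ (557.5, −169.8).

```bash
cat >> h.py <<'E'
from scipy.spatial.transform import Rotation as Ro
def to(*targets, cur=None):
    """per target [x,y,z,yaw_deg]: tool-frame shift (m), and level-ing rotvec (deg) applied after the shift"""
    s=ctrl.read_state(); R=Ro.from_euler("xyz",s["tool_rot"]); p=s["eef_pos"]
    print("clk %.2f"%s["clock"],p.round(1),np.degrees(s["tool_rot"]).round(2),"F",s["force"].round(1),"T",s["torque"].round(2),"w %.1f g %.1f"%(s["width"],s["gripper_force"]),"q",s["qpos"].round(2))
    for t in targets:
        q=np.array(t[:3],float); G=Ro.from_euler("xyz",[np.pi,0,np.radians(t[3])])
        print("shift m",(R.inv().apply(q-p)/1000).round(4),"then turn deg",np.degrees((R.inv()*G).as_rotvec()).round(2)); R,p=G,q
E
python3 - <<'E'
from h import *
to([450,-400,220,17.64],[560,-100,220,17.64],[505.3,222,150,17.64],[505.3,222,150,122])
print(ray("top",[[300,205],[200,205],[110,150]],0), proj("top",[[571,-1,67],[571,-1,22]]))
E
```

```text
clk 0.10 [ 196.8 -618.9  230.5] [-179.91    0.     17.64] F [0.6 0.2 0.6] T [ 0.01 -0.   -0.02] w 85.5 g 0.0 q [ 1.2   0.63  0.04  1.52 -0.03  1.   -0.02]
shift m [ 0.3076 -0.1319  0.0107] then turn deg [-0.09  0.   -0.  ]
shift m [ 0.1957 -0.2526 -0.    ] then turn deg [0. 0. 0.]
shift m [ 0.0454 -0.3234  0.07  ] then turn deg [0. 0. 0.]
shift m [0. 0. 0.] then turn deg [  -0.      0.   -104.36]
[[682.83336257  55.80637146]
 [677.98835383 256.56859053]
 [788.04111125 447.63865199]] [[326.63914598 256.9819401 ]
 [326.82625103 259.90441284]]
```

carry_out:
  deltas: [0,0,0,0.0513,-0.022,0.0018,-1,0,0,0,0.0513,-0.022,0.0018,-1,0,0,0,0.0513,-0.022,0.0018,-1,0,0,0,0.0513,-0.022,0.0018,-1,0,0,0,0.0513,-0.022,0.0018,-1,0,0,0,0.0513,-0.022,0.0018,-1,0,0,0,0.0326,-0.0421,0,-1,0,0,0,0.0326,-0.0421,0,-1,0,0,0,0.0326,-0.0421,0,-1,0,0,0,0.0326,-0.0421,0,-1,0,0,0,0.0326,-0.0421,0,-1,0,0,0,0.0326,-0.0421,0,-1]

```text
clock: 1.6
eef_pos: [560.4, -98.8, 220.3]
tool_rot: [-3.141, 0.0, 0.308]
force: [0.9, -0.6, -1.1]
width: 85.4
gripper_force: 0.0
```

carry_out:
  deltas: [0,0,-9.5,0,0,0,-1,0,0,-9.5,0,0,0,-1,0,0,-9.5,0,0,0,-1,0,0,-9.5,0,0,0,-1,0,0,-9.5,0,0,0,-1,0,0,-9.5,0,0,0,-1,0,0,-9.5,0,0,0,-1,0,0,-9.5,0,0,0,-1,0,0,-9.5,0,0,0,-1,0,0,-9.5,0,0,0,-1,0,0,-9.36,0,0,0,-1]

```text
clock: 2.98
eef_pos: [559.9, -100.5, 220.2]
tool_rot: [-3.141, -0.0, 2.134]
force: [0.1, -0.2, -0.8]
width: 85.3
gripper_force: 0.0
```

```bash
python3 -c "
from h import *
to([505.3,222,120,122])"
```

```text
clk 2.98 [ 559.9 -100.5  220.2] [-1.7996e+02 -3.0000e-02  1.2230e+02] F [ 0.1 -0.2 -0.8] T [-0.02 -0.01  0.01] w 85.3 g 0.0 q [ 0.44  0.56 -0.47  1.75  0.31  0.91  0.39]
shift m [0.3017 0.1263 0.1002] then turn deg [-0.04 -0.03  0.3 ]
```

carry_out:
  deltas: [0,0,0,0.0377,0.0158,0.0125,-1,0,0,0,0.0377,0.0158,0.0125,-1,0,0,0,0.0377,0.0158,0.0125,-1,0,0,0,0.0377,0.0158,0.0125,-1,0,0,0,0.0377,0.0158,0.0125,-1,0,0,0,0.0377,0.0158,0.0125,-1,0,0,0,0.0377,0.0158,0.0125,-1,0,0,0.3,0.0377,0.0158,0.0125,-1,0,0,0,0,0,0,-1,0,0,0,0,0,0,-1]

```text
clock: 4.22
eef_pos: [507.5, 221.4, 120.2]
tool_rot: [-3.14, 0.001, 2.124]
force: [-0.6, -0.1, -0.5]
width: 85.5
gripper_force: 0.0
```

```bash
python3 -c "
from h import *
to([505.3,222,11,122])
cv2.imwrite('pics/t1.png',ctrl.get_image('top')[180:360,130:340,::-1])"
```

```text
clk 4.22 [507.5 221.4 120.2] [-1.7993e+02  5.0000e-02  1.2169e+02] F [-0.6 -0.1 -0.5] T [-0.03 -0.02 -0.01] w 85.5 g 0.0 q [-0.22  0.67 -0.38  1.88  0.38  0.66 -0.28]
shift m [ 0.0017 -0.0015  0.1092] then turn deg [-0.07  0.05 -0.31]
```

carry_out:
  deltas: [0,0,-0.3,0.0017,-0.0015,0.03,-1,0,0,0,0,0,0.03,-1,0,0,0,0,0,0.03,-1,0,0,0,0,0,0.0192,-1,0,0,0,0,0,0,-1,0,0,0,0,0,0,1,0,0,0,0,0,0,1,0,0,0,0,0,0,1,0,0,0,0,0,0,1,0,0,0,0,0,0,1,0,0,0,0,0,0,1]

```text
clock: 5.65
eef_pos: [505.9, 223.2, 12.1]
tool_rot: [3.14, 0.0, 2.129]
force: [-0.9, -0.5, 5.2]
width: 18.7
gripper_force: 60.1
```

```bash
python3 -c "
from h import *
to([565.7,-70.8,130,85.7])
"
```

```text
clk 5.65 [505.9 223.2  12.1] [1.7993e+02 2.0000e-02 1.2200e+02] F [-0.9 -0.5  5.2] T [-0.07  0.14 -0.01] w 18.7 g 60.1 q [-0.29  0.83 -0.27  1.93  0.49  0.44 -0.36]
shift m [-0.2811 -0.1049 -0.1179] then turn deg [ 0.08 -0.   36.3 ]
```

carry_out:
  deltas: [0,0,0,0,0,-0.01,1,0,0,0,0,0,-0.03,1,0,0,0,0,0,-0.04,1,0,0,0,0,0,-0.04,1,0,0,0,0,0,-0.01,1,0,0,0,0,0,0,1]

```text
clock: 6.4
eef_pos: [505.3, 222.6, 141.2]
tool_rot: [3.142, 0.0, 2.129]
force: [0.2, 0.3, -3.5]
width: 19.1
gripper_force: 59.2
```

Run:
```python
from h import *
to([565.7,-70.8,142,122])
for n in ("side","top"): cv2.imwrite(f'pics/{n}2.png',ctrl.get_image(n)[:,:,::-1])
```

```text
clk 6.40 [505.3 222.6 141.2] [1.8000e+02 2.0000e-02 1.2198e+02] F [ 0.2  0.3 -3.5] T [-0.03 -0.01 -0.02] w 19.1 g 59.2 q [-0.2   0.64 -0.41  1.87  0.37  0.71 -0.26]
shift m [-0.2809 -0.1042 -0.0007] then turn deg [ 0.    0.02 -0.02]
```

View pics/side2.png

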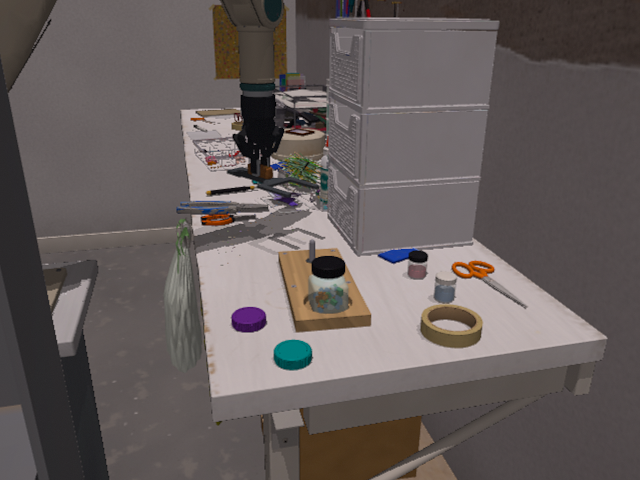

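The brace is held roughly level above the bench, hand at (258,150), and its fork points towards the board. The jar is still at (328,285).

carry_out:
  deltas: [0,0,0,-0.0351,-0.013,0,1,0,0,0,-0.0351,-0.013,0,1,0,0,0,-0.0351,-0.013,0,1,0,0,0,-0.0351,-0.013,0,1,0,0,0,-0.0351,-0.013,0,1,0,0,0,-0.0351,-0.013,0,1,0,0,0,-0.0351,-0.013,0,1,0,0,0,-0.0351,-0.013,0,1]

```text
clock: 7.5
eef_pos: [565.0, -71.3, 139.4]
tool_rot: [-3.139, -0.002, 2.129]
force: [0.1, 0.5, -3.2]
width: 18.8
gripper_force: 59.0
```

carry_out:
  deltas: [0,0,6.3,0,0,0,1,0,0,6,0,0,0,1,0,0,6,0,0,0,1,0,0,6,0,0,0,1,0,0,6,0,0,0,1,0,0,6,0,0,0,1,0,0,0,0,0,0,1,0,0,0,0,0,0,1]

```text
clock: 8.5
eef_pos: [565.4, -70.1, 140.4]
tool_rot: [-3.14, -0.0, 1.498]
force: [0.3, -0.6, -2.5]
width: 18.8
gripper_force: 59.1
```

Run:
```python
from h import *
to([565.7,-70.8,142,85.7])
im=ctrl.get_image("top")[:,:,::-1].copy(); cv2.imwrite('pics/t3f.png',im)
cv2.imwrite('pics/t3.png',cv2.resize(im[190:330,270:470],None,fx=4,fy=4,interpolation=cv2.INTER_CUBIC))
z=142-12
d=np.array([-.0753,-.9972,0])
o=np.array([565.7,-70.8,z])
print("exp eye,tips px",proj("top",[o-70*d,o+100*d]))
```

```text
clk 8.50 [565.4 -70.1 140.4] [-179.9    -0.     85.81] F [ 0.3 -0.6 -2.5] T [-0.02  0.01  0.02] w 18.8 g 59.1 q [ 0.24  0.64 -0.26  1.83  0.24  0.71 -0.23]
shift m [-0.0007  0.0003 -0.0016] then turn deg [-0.1  -0.    0.11]
exp eye,tips px [[326.34844717 252.49998679]
 [422.97651978 262.20527087]]
```

View pics/t3.png

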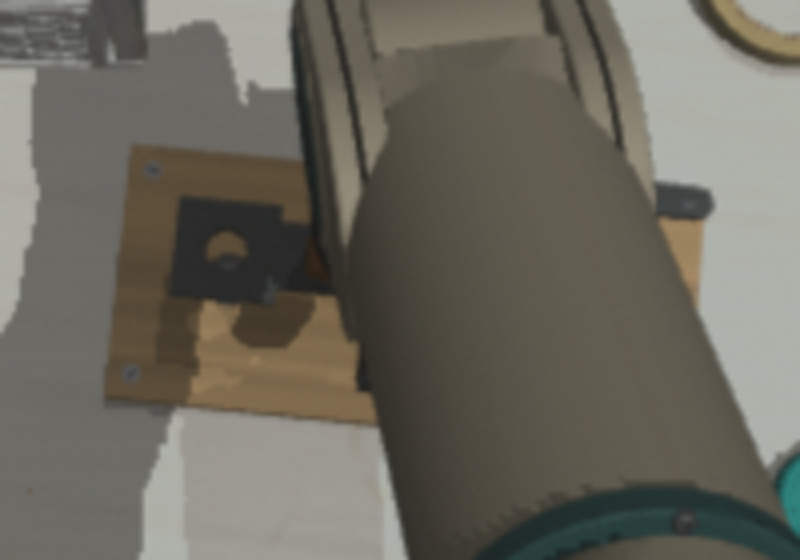

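The eye, held above the board, is at about (326.4,252.4), against a prediction of (326.3,252.5), and the pin tip shows through it. Alignment is good.

carry_out:
  deltas: [0,0,0.1,-0.0004,0.0002,0.012,1,0,0,0,0,0,0.012,1,0,0,0,0,0,0.012,1,0,0,0,0,0,0.012,1,0,0,0,0,0,0.005,1,0,0,0,0,0,0,1,0,0,0,0,0,0,1]

```text
clock: 9.43
eef_pos: [566.5, -70.6, 88.7]
tool_rot: [3.141, -0.0, 1.494]
force: [0.2, 0.2, -1.8]
width: 18.5
gripper_force: 59.1
```

Run:
```python
from h import *
to([565.7,-70.8,87,85.7])
im=ctrl.get_image("top")[:,:,::-1]; s=ctrl.get_image("side")[:,:,::-1]
a=cv2.resize(im[225:325,285:345],None,fx=5,fy=5,interpolation=cv2.INTER_CUBIC)
b=cv2.resize(s[210:335,250:370],(480,500),interpolation=cv2.INTER_CUBIC)
cv2.imwrite('pics/m4.png',np.hstack([a,b]))
d=np.array([-.0753,-.9972,0]);o=np.array([565.7,-70.8,75])
print(proj("top",[o-70*d]))
```

```text
clk 9.43 [566.5 -70.6  88.7] [179.95  -0.    85.59] F [ 0.2  0.2 -1.8] T [ 0.   -0.03 -0.  ] w 18.5 g 59.1 q [ 0.22  0.72 -0.23  1.86  0.27  0.6  -0.26]
shift m [-0.0002 -0.0008  0.0017] then turn deg [ 0.05 -0.   -0.11]
[[326.60176031 256.45376807]]
```

View pics/m4.png

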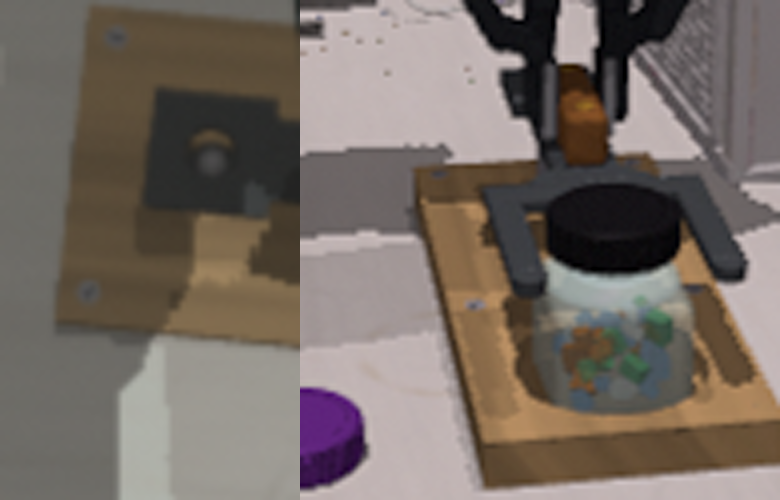

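The pin tip shows inside the eye at about (327,257), with the eye centre at about (327,255), so the brace sits ~1 mm too far in +x. The fork straddles the jar neck evenly. I'll correct that and descend.

carry_out:
  deltas: [0,0,0,0,-0.0012,0.006,1,0,0,0,0,0,0.008,1,0,0,0,0,0,0.008,1,0,0,0,0,0,0.008,1,0,0,0,0,0,0.008,1,0,0,0,0,0,0.006,1,0,0,0,0,0,0,1,0,0,0,0,0,0,1]

```text
clock: 10.52
eef_pos: [565.2, -70.6, 44.5]
tool_rot: [3.141, 0.0, 1.494]
force: [0.4, -0.1, -2.9]
width: 18.9
gripper_force: 59.1
```

Run:
```python
from h import *
to([565.7,-70.8,34,85.7])
```

```text
clk 10.53 [565.2 -70.6  44.5] [179.98   0.    85.6 ] F [ 0.4 -0.1 -2.9] T [ 0.01  0.01 -0.01] w 18.9 g 59.1 q [ 0.2   0.79 -0.2   1.88  0.3   0.5  -0.28]
shift m [-0.0002  0.0005  0.0105] then turn deg [ 0.02  0.   -0.1 ]
```

carry_out:
  deltas: [0,0,0,0,0,0.004,1,0,0,0,0,0,0.003,1,0,0,0,0,0,0.003,1,0,0,0,0,0,0,1]

```text
clock: 11.02
eef_pos: [565.0, -70.6, 34.2]
tool_rot: [-3.142, 0.0, 1.494]
force: [-0.5, -0.4, -2.2]
width: 18.9
gripper_force: 59.1
```

carry_out:
  deltas: [0,0,0,0,0,0.0012,1,0,0,0,0,0,0,1]

```text
clock: 11.28
eef_pos: [565.0, -70.6, 34.1]
tool_rot: [3.141, 0.0, 1.494]
force: [-2.0, 1.3, 6.4]
width: 18.9
gripper_force: 60.4
```

carry_out:
  deltas: [0,0,0,0,0,0,-1,0,0,0,0,0,0,-1,0,0,0,0,0,0,-1,0,0,0,0,0,0,-1,0,0,0,0,0,-0.02,-1,0,0,0,0,0,-0.04,-1,0,0,0,0,0,-0.04,-1,0,0,0,0,0,-0.04,-1,0,0,0,0,0,0,-1]

```text
clock: 12.4
eef_pos: [567.2, -70.7, 176.2]
tool_rot: [3.135, 0.0, 1.494]
force: [-0.2, 0.0, -0.2]
width: 85.4
gripper_force: 0.0
```

Run:
```python
from h import *
to([557.8,-170.1,160,85.7],[557.8,-170.1,160,40])
im=ctrl.get_image("top")[:,:,::-1]; s=ctrl.get_image("side")[:,:,::-1]
a=cv2.resize(im[225:325,285:345],None,fx=5,fy=5,interpolation=cv2.INTER_CUBIC)
b=cv2.resize(s[210:335,250:370],(480,500),interpolation=cv2.INTER_CUBIC)
cv2.imwrite('pics/m5.png',np.hstack([a,b]))
```

```text
clk 12.40 [567.2 -70.7 176.2] [179.62   0.    85.58] F [-0.2  0.  -0.2] T [ 0.01 -0.02 -0.01] w 85.4 g 0.0 q [ 0.26  0.59 -0.28  1.8   0.23  0.77 -0.22]
shift m [-0.0999 -0.0019  0.0162] then turn deg [ 0.38  0.   -0.12]
shift m [0. 0. 0.] then turn deg [ 0.  -0.  45.7]
```

View pics/m5.png

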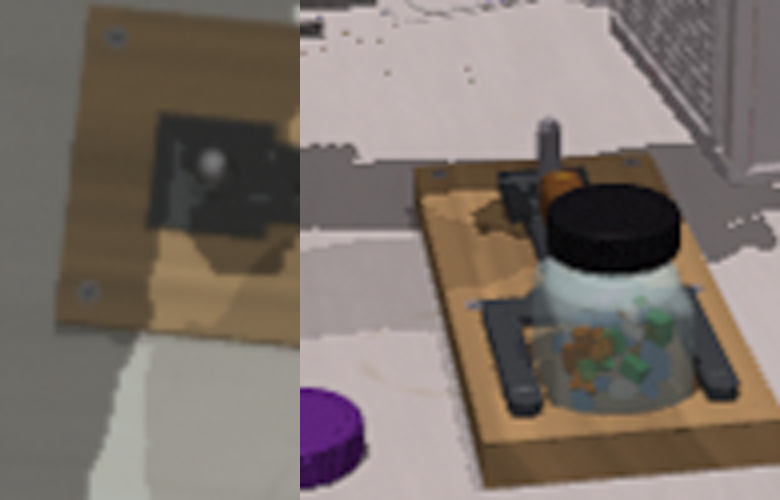

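The brace lies flat with the pin through its eye, and the fork straddles the jar. In the side crop the prongs are on both sides of the jar and the cap is unchanged. Next is the cap.

carry_out:
  deltas: [0.2,0,8,-0.02,0,0,-1,0.1,0,8,-0.02,0,0,-1,0,0,8,-0.02,0,0,-1,0,0,8,-0.02,0,0,-1,0,0,8,-0.01,0,0,-1,0,0,0,0,0,0,-1,0,0,0,0,0,0,-1]

```text
clock: 13.38
eef_pos: [536.6, -153.6, 172.3]
tool_rot: [-3.136, 0.003, 0.799]
force: [-0.2, 0.3, 0.1]
width: 85.7
gripper_force: 0.0
```

Run:
```python
from h import *
to([557.6,-169.9,130,45.7])
```

```text
clk 13.38 [ 536.6 -153.6  172.3] [-179.67    0.18   45.78] F [-0.2  0.3  0.1] T [ 0.01 -0.03  0.02] w 85.7 g 0.0 q [ 0.29  0.57 -0.09  1.83  0.07  0.75 -0.61]
shift m [0.0031 0.0267 0.0422] then turn deg [-0.33  0.18  0.08]
```

carry_out:
  deltas: [-0.3,0.2,0,0.0031,0.0267,0.03,-1,0,0,0,0,0,0,-1,0,0,0,0,0,0,-1,0,0,0,0,0,0,-1]

```text
clock: 13.88
eef_pos: [557.9, -170.2, 143.8]
tool_rot: [3.14, -0.001, 0.797]
force: [-0.0, 0.6, -0.1]
width: 85.5
gripper_force: 0.0
```

Run:
```python
from h import *
to([557.6,-169.9,74,45.7])
s=ctrl.get_image("side")[:,:,::-1]
cv2.imwrite('pics/m6.png',cv2.resize(s[170:335,240:400],(640,660)[:1]+(600,),interpolation=cv2.INTER_CUBIC))
```

```text
clk 13.88 [ 557.9 -170.2  143.8] [ 1.7993e+02 -8.0000e-02  4.5660e+01] F [-0.   0.6 -0.1] T [-0.    0.04  0.07] w 85.5 g 0.0 q [ 0.3   0.64 -0.09  1.79  0.08  0.71 -0.6 ]
shift m [-0.0001 -0.0005  0.0698] then turn deg [ 0.07 -0.08 -0.04]
```

View pics/m6.png

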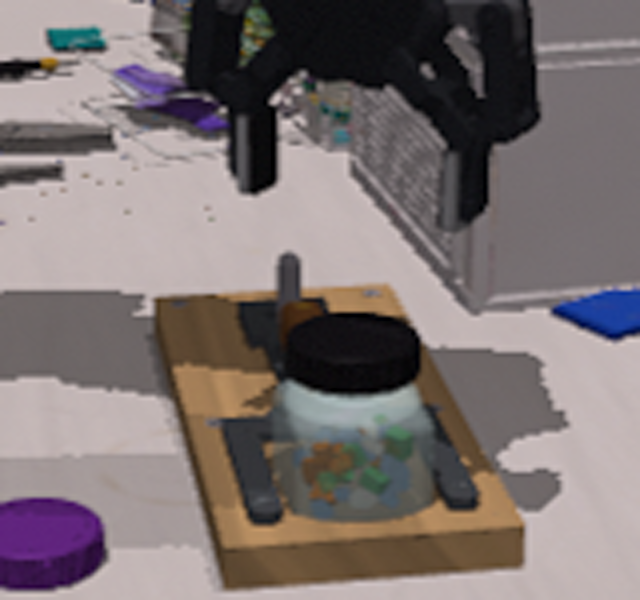

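The open fingers (crop x 255 and 465) straddle the cap (crop x 290–420) evenly. I'll descend and grip.

carry_out:
  deltas: [0,0,0,0,0,0.02,-1,0,0,0,0,0,0.02,-1,0,0,0,0,0,0.02,-1,0,0,0,0,0,0.009,-1,0,0,0,0,0,0,-1,0,0,0,0,0,0,-1]

```text
clock: 14.68
eef_pos: [558.5, -171.0, 74.9]
tool_rot: [3.139, -0.001, 0.796]
force: [0.6, -0.6, 1.2]
width: 85.5
gripper_force: 0.0
```

carry_out:
  deltas: [0,0,0,0,0,0,1,0,0,0,0,0,0,1,0,0,0,0,0,0,1,0,0,0,0,0,0,1,0,0,0,0,0,0,1]

```text
clock: 15.3
eef_pos: [557.9, -170.4, 75.1]
tool_rot: [3.141, -0.001, 0.796]
force: [-2.2, 1.1, 7.5]
width: 55.5
gripper_force: 61.7
```

Run:
```python
from h import *
to([557.6,-169.9,75,45.7])
s=ctrl.get_image("side")[:,:,::-1]
cv2.imwrite('pics/m7.png',cv2.resize(s[200:335,250:400],(600,540),interpolation=cv2.INTER_CUBIC))
```

```text
clk 15.30 [ 557.9 -170.4   75.1] [ 1.7995e+02 -6.0000e-02  4.5620e+01] F [-2.2  1.1  7.5] T [0.28 0.4  0.04] w 55.5 g 61.7 q [ 0.3   0.74 -0.07  1.83  0.09  0.57 -0.61]
shift m [ 0.0002 -0.0006  0.0001] then turn deg [ 0.05 -0.06 -0.08]
```

View pics/m7.png

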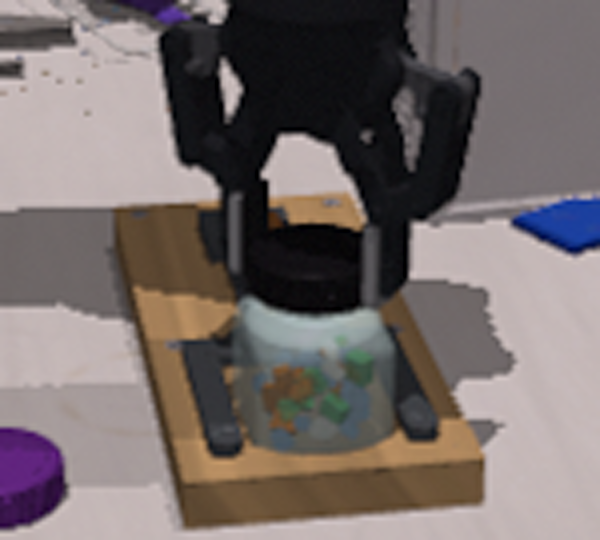

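Both pads grip the cap sides, tips just above the shoulder. I'll turn counter-clockwise in stages, watching the torque.

carry_out:
  deltas: [0,0,-5,0,0,0,1,0,0,-5,0,0,0,1,0,0,0,0,0,0,1]

```text
clock: 15.72
eef_pos: [558.3, -171.7, 75.0]
tool_rot: [3.139, -0.001, 0.97]
force: [-1.1, -0.2, 6.6]
width: 55.1
gripper_force: 62.3
```

```bash
python3 -c "
from h import *
to()"
```

```text
clk 15.72 [ 558.3 -171.7   75. ] [ 1.7984e+02 -3.0000e-02  5.5550e+01] F [-1.1 -0.2  6.6] T [-0.24  0.14  0.07] w 55.1 g 62.3 q [ 0.33  0.74 -0.12  1.83  0.15  0.57 -0.49]
```

carry_out:
  deltas: [0,0,-5,0,0,0,1,0,0,-5,0,0,0,1,0,0,0,0,0,0,1]

```text
clock: 16.1
eef_pos: [558.6, -171.7, 75.0]
tool_rot: [3.138, -0.0, 1.144]
force: [-1.3, -2.3, 5.5]
width: 55.1
gripper_force: 62.3
```

```bash
python3 -c "
from h import *
to()"
```

```text
clk 16.10 [ 558.6 -171.7   75. ] [ 1.7982e+02 -1.0000e-02  6.5540e+01] F [-1.3 -2.3  5.5] T [-0.22  0.06  0.07] w 55.1 g 62.3 q [ 0.36  0.75 -0.17  1.83  0.21  0.58 -0.37]
```

carry_out:
  deltas: [0,0,-5,0,0,0,1,0,0,-5,0,0,0,1,0,0,-5,0,0,0,1,0,0,-5,0,0,0,1,0,0,0,0,0,0,1]

```text
clock: 16.73
eef_pos: [558.8, -171.9, 75.3]
tool_rot: [3.138, 0.001, 1.493]
force: [-0.4, -0.9, 6.6]
width: 54.8
gripper_force: 62.5
```

```bash
python3 -c "
from h import *
to([557.6,-169.9,75,85.6])
ctrl.get_image('side')
s=ctrl.get_image('side')[:,:,::-1]
cv2.imwrite('pics/m8.png',cv2.resize(s[200:335,250:400],(600,540),interpolation=cv2.INTER_CUBIC))"
```

```text
clk 16.73 [ 558.8 -171.9   75.3] [1.798e+02 7.000e-02 8.553e+01] F [-0.4 -0.9  6.6] T [-0.27  0.1   0.05] w 54.8 g 62.5 q [ 0.42  0.75 -0.26  1.83  0.32  0.6  -0.12]
shift m [ 0.0019 -0.0014  0.0003] then turn deg [ 0.2   0.07 -0.07]
```

View pics/m8.png

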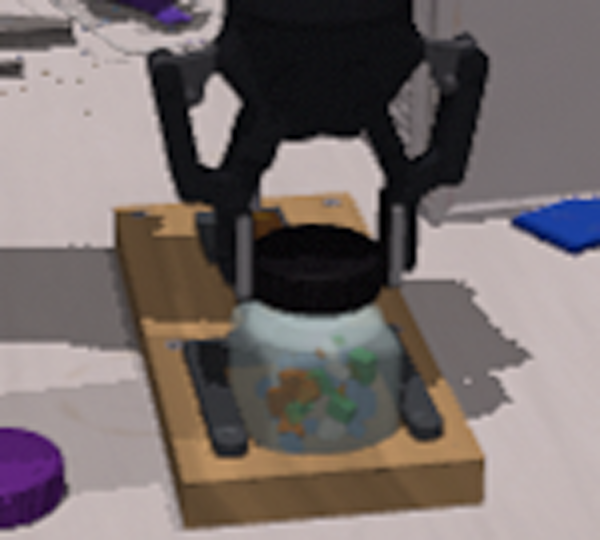

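The jar has turned slightly and bears on the fork, and the brace is in place. I'll continue the turn to about 79° in total.

carry_out:
  deltas: [0,0,-5,0,0,0,1,0,0,-5,0,0,0,1,0,0,-5,0,0,0,1,0,0,-5,0,0,0,1,0,0,0,0,0,0,1]

```text
clock: 17.45
eef_pos: [559.2, -171.6, 75.3]
tool_rot: [3.138, 0.002, 1.842]
force: [-1.0, -0.4, 7.5]
width: 55.4
gripper_force: 62.5
```

```bash
python3 -c "
from h import *
to()"
```

```text
clk 17.45 [ 559.2 -171.6   75.3] [1.7979e+02 1.3000e-01 1.0554e+02] F [-1.  -0.4  7.5] T [-0.1  -0.08  0.01] w 55.4 g 62.5 q [ 0.47  0.77 -0.36  1.83  0.43  0.62  0.13]
```

carry_out:
  deltas: [0,0,-5,0,0,0,1,0,0,-5,0,0,0,1,0,0,-5,0,0,0,1,0,0,-4,0,0,0,1,0,0,0,0,0,0,1,0,0,0,0,0,0,1]

```text
clock: 18.2
eef_pos: [559.6, -171.6, 75.4]
tool_rot: [3.139, 0.004, 2.173]
force: [-0.2, -2.1, 7.7]
width: 54.8
gripper_force: 62.5
```

```bash
python3 -c "
from h import *
to()"
```

```text
clk 18.20 [ 559.6 -171.6   75.4] [179.82   0.22 124.51] F [-0.2 -2.1  7.7] T [-0.12 -0.13  0.08] w 54.8 g 62.5 q [ 0.53  0.78 -0.45  1.82  0.53  0.65  0.37]
```

carry_out:
  deltas: [0,0,0,0,0,-0.001,1,0,0,0,0,0,-0.001,1,0,0,0,0,0,0,1,0,0,0,0,0,0,1]

```text
clock: 18.7
eef_pos: [559.5, -171.6, 77.0]
tool_rot: [3.139, 0.004, 2.174]
force: [1.6, -2.7, 5.8]
width: 54.8
gripper_force: 62.4
```

```bash
python3 -c "
from h import *
to()
f=[]
for i in range(4):
    im=ctrl.get_image('side'); f.append(ctrl.read_state()['force'][2])
print(np.round(f,1)); np.save('s_lift2.npy',im)
a=cv2.imread('pics/side2.png')
# jar body coloured frit / cap rows near column 328
g=cv2.cvtColor(im,cv2.COLOR_RGB2HSV)
for nm,h in(('before',cv2.cvtColor(a,cv2.COLOR_BGR2HSV)),('now',g)):
    print(nm,h[258:300,328,2])
"
```

```text
clk 18.70 [ 559.5 -171.6   77. ] [179.83   0.21 124.53] F [ 1.6 -2.7  5.8] T [-0.34 -0.46 -0.04] w 54.8 g 62.4 q [ 0.53  0.78 -0.45  1.82  0.52  0.65  0.37]
[5.7 4.9 5.5 6.2]
before [ 20  21  22  20  22  21  21  23  20  22  31  30  15  14   9  13  12  12
  17   7  62 136 177 189 184 184 182 180 177 162 134 122 110  97  97  90
  77  73  72  75  69  83]
now [  5   8   7   9   9   8   8   9  14  25  30  17  10  15  16  17  15  11
   8  48 122 170 171 182 178 173 174 173 167 150 122 132 124 111  98  94
  77  87  95  98  96  79]
```

carry_out:
  deltas: [0,0,0,0,0,-0.001,1,0,0,0,0,0,-0.001,1,0,0,0,0,0,-0.001,1,0,0,0,0,0,0,1,0,0,0,0,0,0,1]

```text
clock: 19.52
eef_pos: [557.7, -170.9, 78.9]
tool_rot: [3.141, 0.0, 2.175]
force: [2.0, -0.4, 1.2]
width: 55.1
gripper_force: 63.1
```

```bash
python3 -c "
from h import *
to()
im=ctrl.get_image('side')
a=cv2.cvtColor(np.load('s_lift2.npy'),cv2.COLOR_RGB2HSV);b=cv2.cvtColor(im,cv2.COLOR_RGB2HSV)
for c in (322,328,335):print(a[266:312,c,2],b[266:312,c,2],sep='\n')
"
```

```text
clk 19.52 [ 557.7 -170.9   78.9] [1.7997e+02 3.0000e-02 1.2459e+02] F [ 2.  -0.4  1.2] T [-0.29 -0.49  0.01] w 55.1 g 63.1 q [ 0.53  0.78 -0.45  1.82  0.52  0.66  0.38]
[ 55  54  55  56  56  60  59  60  61  57  43 102 170 168 179 176 169 170
 170 167 158 138 130 135 135 116 121 114  94  86  88  83  80  79  78  89
  84  84  82  85 102 104  92  98  95  95]
[ 24  23  27  27  27  27  29  28  16   5  96 173 163 168 182 174 169 170
 169 167 156 134 129 133 130 116 129 112  84  86  86  82  78  80  78  90
  86  84  85  87 102  95 101  97  96  95]
[ 14  25  30  17  10  15  16  17  15  11   8  48 122 170 171 182 178 173
 174 173 167 150 122 132 124 111  98  94  77  87  95  98  96  79  77  93
  87  91  89  97  94  91  85  91  90  89]
[ 27  29  11   8  11  16  13  14  12   8  47 122 171 166 174 184 174 173
 173 172 158 130 116 128 115 102 100  92  78  81  90  93  85  74  91  92
  87  89  91  97  96  91  88  90  91  91]
[ 22  22  22  14  12  13  13  12  12  12   3  98 173 170 176 175 167 162
 152 148 149 147 129 119 109 104 108 108 103  91  86  90  79  93 100 100
  83  84  83  87  97  99  93  88  86  85]
[ 22  15  10  12   9   9  11  10   8  38 114 171 167 175 181 168 167 161
 150 151 150 132 124 115 102 107 111 110 104  84  91  77  87 103 101  96
  85  85  83  89 100  93  90  88  87  85]
```

carry_out:
  deltas: [0,0,0,0,0,-0.001,1,0,0,0,0,0,-0.001,1,0,0,0,0,0,0,1,0,0,0,0,0,0,1]

```text
clock: 20.08
eef_pos: [557.5, -170.8, 80.9]
tool_rot: [3.141, 0.0, 2.175]
force: [0.6, -0.8, -1.7]
width: 55.1
gripper_force: 63.5
```

```bash
python3 -c "
from h import *
to()
im=ctrl.get_image('side')
a=np.load('s_lift2.npy')
f=lambda i:cv2.cvtColor(i,cv2.COLOR_RGB2GRAY).astype(np.float32)
for nm,(r0,r1,c0,c1) in dict(jar=(285,312,312,346),cap=(256,280,310,346)).items():
    t=f(im)[r0:r1,c0:c1]; m=cv2.matchTemplate(cv2.resize(f(a)[r0-6:r1+6,c0-6:c1+6],None,fx=5,fy=5,interpolation=3),cv2.resize(t,None,fx=5,fy=5,interpolation=3),cv2.TM_CCOEFF_NORMED)
    _,v,_,p=cv2.minMaxLoc(m); print(nm,v,'image shift now vs then',(30-p[0])/5,(30-p[1])/5)
"
```

```text
clk 20.07 [ 557.5 -170.8   80.9] [1.7999e+02 1.0000e-02 1.2459e+02] F [ 0.6 -0.8 -1.7] T [-0.19 -0.14 -0.02] w 55.1 g 63.5 q [ 0.53  0.77 -0.45  1.82  0.52  0.66  0.38]
jar 0.9770725965499878 image shift now vs then -1.0 0.0
cap 0.9832103848457336 image shift now vs then -1.0 -2.0
```

carry_out:
  deltas: [0,0,0,0,0,-0.002,1,0,0,0,0,0,-0.002,1,0,0,0,0,0,0,1]

```text
clock: 20.5
eef_pos: [558.1, -170.7, 85.4]
tool_rot: [3.14, 0.001, 2.175]
force: [-0.0, 0.1, 0.2]
width: 55.0
gripper_force: 63.6
```

```bash
cat > chk.py <<'E'
from h import *
to()
im=ctrl.get_image('side')
a=np.load('s_lift2.npy')
f=lambda i:cv2.cvtColor(i,cv2.COLOR_RGB2GRAY).astype(np.float32)
for nm,(r0,r1,c0,c1) in dict(jar=(288,312,312,346)).items():
    t=f(im)[r0:r1,c0:c1]; m=cv2.matchTemplate(cv2.resize(f(a)[r0-8:r1+8,c0-8:c1+8],None,fx=5,fy=5,interpolation=3),cv2.resize(t,None,fx=5,fy=5,interpolation=3),cv2.TM_CCOEFF_NORMED)
    _,v,_,p=cv2.minMaxLoc(m); print(nm,v,'shift',(40-p[0])/5,(40-p[1])/5)
print(im.max(2)[225:300,330])
E
python3 chk.py
```

```text
clk 20.50 [ 558.1 -170.7   85.4] [1.7992e+02 5.0000e-02 1.2460e+02] F [-0.   0.1  0.2] T [-0.01 -0.13 -0.02] w 55.0 g 63.6 q [ 0.53  0.77 -0.46  1.82  0.51  0.67  0.38]
jar 0.9763253331184387 shift 0.0 0.0
[ 16  17  14  21  98 167 174 189 202 199 196 194 192 194 195 194 193 193
 194 194 194 195 193 184 157 108   4   5   7   7   9   8   7   8   9  12
  18  26  28  15   9  12  12  10  10  11  10  36 115 175 166 168 168 168
 165 168 181 178 172 172 172 168 152 127 109 116 105  97  94  88  86  82
  80  81  89]
```

The cap is free and the jar is still. Raising another 24 mm.

carry_out:
  deltas: [0,0,0,0,0,-0.005,1,0,0,0,0,0,-0.005,1,0,0,0,0,0,-0.005,1,0,0,0,0,0,-0.005,1,0,0,0,0,0,-0.004,1,0,0,0,0,0,0,1,0,0,0,0,0,0,1,0,0,0,0,0,0,1,0,0,0,0,0,0,1]

```text
clock: 21.68
eef_pos: [557.8, -170.8, 108.9]
tool_rot: [3.141, 0.0, 2.175]
force: [0.0, 0.6, -0.0]
width: 55.0
gripper_force: 63.6
```

```bash
python3 chk.py
python3 - <<'E'
from h import *
print(proj("side",[[558,-170.7,z] for z in (77.5,89,111,129)]))
E
```

```text
clk 21.68 [ 557.8 -170.8  108.9] [1.7996e+02 3.0000e-02 1.2460e+02] F [ 0.   0.6 -0. ] T [ 0.    0.01 -0.02] w 55.0 g 63.6 q [ 0.55  0.73 -0.48  1.81  0.49  0.72  0.4 ]
jar 0.9828052520751953 shift 0.0 0.0
[195 195 193 193 195 193 194 195 195 195 195 185 129   0   6   9   7   9
  10  12   8   7  11  24  28  25  19  11  14  11  13  13  10  14  12  15
  15   8  13  12  12   9  11  10  17  77 124 123 155 169 166 167 170 168
 164 168 180 178 173 174 175 169 148 129 111 119 106  98  97  88  87  81
  80  81  89]
[[326.88113275 271.82747056]
 [326.96076067 265.53207044]
 [327.11519338 253.32258902]
 [327.24364381 243.16727108]]
```

```bash
python3 -c "
from cell import ctrl
print(ctrl.finish_job())"
```

```text
the job is handed in; nothing more can be done
None
```

The job is handed in, verdict not shown: the brace hangs on the pin astride the jar, the cap is unscrewed and held level about 22 mm above the rim by arm readings, and the jar sits still in the last side picture; I viewed 11 pictures, one over the limit of 10.

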